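Index the pot carriage to the next station and bring the lamp over it

ROBOT

A 6-joint arm with a two-finger parallel gripper is mounted at the origin on the work surface. World frame = base frame: x ahead of the robot, y to its left, z up, the work surface at z = 0. Lengths are in m, angles in rad, forces in N, time in s.
With the tool pointing down it reaches from about 0.375 to 0.9 m from the base axis. Payload 3.1 kg.
Tool frame: the origin (TCP) lies midway between the tips of the shut fingers; the grasp point (between the pads) lies 19 mm behind it; z points along the fingers, y is the line along which they close (so a half turn about z gives the same grasp; the last joint's range is limited). The gripper opens to 87 mm and grips with 3 to 60 N. Pads are 19 mm wide; open, the fingers measure 117 mm over their backs; the gripper's body (75 mm by 190 mm) begins 51 mm behind the grasp point.
Start: joints at [-1.405, 0.527, 1.433, -0, 1.181, -0.178], TCP at [0.211, -0.588, 0.223] pointing down, gripper open.
Joint ranges: [-3.08, 3.08], [-0.75, 2.2], [0.22, 2.44], [-1.43, 4.57], [0, 2.65], [-2.85, 2.85]. Speed limits (rad/s): [2.79, 2.79, 3.14, 3.14, 3.14, 3.14].

INTERFACE

Orientations are given as a unit quaternion [x, y, z, w].
In Python, from rig import robot gives the robot as it stands. The module is installed in compiled form; this text tells all that it offers.
- The arm moves only by the tool play_rows, never from a script. Its arguments are lists of equal length, an entry for each row: "gripper": the closure, from -1 (fully open) to 1 (shut); "delta_pos": the shift along the tool's x, y, z in cm, a list of three; "turn": the turn, a rotation vector about the tool's x, y, z in rad, a list of three. A call has 1 to 12 rows; each row is the pose to reach, as a shift and turn from the pose commanded when the call began, along the tool's axes at that moment; what a row does not reach only later rows make up. A row lasts 1/8 s, in which the tool goes at most 62.5 mm and 10.7 degrees, less where a joint would pass 70% of its speed; a pose out of reach is approached as far as the arm can. A call with a gripper value outside its range is refused whole. The fingers move at their own pace and stop on an object; "squeeze" is the grip in N (left out, the last holds). Time passes only in rows, so rows that repeat a pose let the fingers close. It gives the time, the measured TCP pose, the force, the opening and the grip force at its end, in the units of the state.
- robot.get_obs(): the state, without advancing time (a new reading comes with each control period).
- robot.camera(name): name is "scene" or "top" or "wrist"; returns a dict with "color" (480x640x3 uint8, red, green, blue), "vfov" (degrees; the focal length in pixels is half the picture's height over the tangent of half this angle, whatever the lens; pixels are square), "cx", "cy" (the principal point, pixels), "k1" (the pictures are not rectified: a ray, as slopes to the right and down, at radius r is drawn at 1 + k1 r^2 times it, then the intrinsics apply), "R" (3x3) and "t" (3): a world point X has camera coordinates R X + t. Camera axes: x right, y down, z forward; pixel columns grow to the right and rows downward; lengths in m; the calibration is good to about 2 mm. A picture is of the moment at which its call begins. There is no depth.
- robot.hand_in(): hands the job in; it is judged then, once.
The state is a dict: "time": time; "q": joint angles; "joint_velocities": joint speeds; "joint_torque": joint torques, N m; "position": TCP position; "tool_rot": TCP orientation; "ft_force": force on the tool from outside, world axes, zero at the start; "moment": the same for the moment, N m; "grip_width": finger opening in m; "grip_force": force on a finger pad.
Only numpy, scipy, OpenCV 4.12 (cv2) and the standard library are available. Lean on these libraries where they do the work, as an engineer would, in place of code of your own. Each camera call takes 0.05 s, during which the arm holds its last target. There are 200 camera calls.

TASK

Push the carriage with its pot along the slide until its red spring pin clicks into the next notch of the index bar (the first notch ahead of it, not the one after), without upsetting the pot. Then swing the stiff lamp arm so that the lamp hangs centred over the pot, and let go. Leave the bowl, the jar and the wood block where they are.

Things in the scene. Friction and masses are not known exactly. Their poses are not given: they have to be found in the camera images.
- slide: Fixed aluminium slide bed 560 x 100 x 30 mm on the table with two steel rods on top; origin on the table under its middle; its +x axis is the way the carriage must travel, +y points to the side with the lamp post.
- bar_zone (a point): Point on the slide's middle, y = -80 mm in its frame, 32 mm high: on the top of the steel index bar (24 mm wide) clamped along the slide's -y side. The bar has two V notches with brass faces, 15 mm wide, 9 mm deep, 100 mm apart. The bar is clamped differently each time: its first notch lies anywhere within 35 mm before or after this point along the slide, the second beyond it.
- carriage (a joint): Travel of the green carriage along the slide's +x, in m: 0 where it stands at the start (bat centre at x = -150 mm in the slide's frame), end stop at 0.28. It slides with about 3 N and needs about 16 N to be forced out of a notch.
- carriage_push (a point): Middle of the outer (rear, -x) face of the carriage's upright green push plate, 100 mm above the table. The plate is 100 mm wide across the slide, 6 mm thick and spans 45 to 135 mm above the table; it stands 95 mm behind the bat centre.
- carriage_bat (a point): Centre of the top of the round wooden bat (110 mm across, 67 mm above the table) on the carriage, on which the pot stands.
- index_pin (a joint): Drop of the spring index pin on the carriage, in m: about 0 while its roller tip rides on the bar, about 0.006 when it has clicked into a notch. The roller tip (10 mm across) is level with the bat centre along the slide.
- pin_knob (a point): Top of the red knob (24 mm across) of the index pin, at y = -80 mm from the slide's middle line, 93 mm above the table while the pin rides on the bar.
- lamp (a joint): Angle of the lamp arm about its upright hinge, in rad: 0 when the arm points square across the slide (to the slide's -y), positive when swung towards the slide's +x. The hinge is stiff (about 2 N at the knob) and stays where it is left.
- lamp_knob (a point): Top of the upright black knob (20 mm across, 45 mm tall above the arm) standing on the lamp, on the lamp's middle line, 250 mm from the hinge; 329 mm above the table. The yellow lamp shade below it is 96 mm across, from 210 to 269 mm above the table.
- lamp_hinge (a point): Lamp hinge, on the post 250 mm to the slide's +y side of the slide's middle, 275 mm above the table.
- pot: Grey-brown clay-coloured fired pot, 84 mm across and 80 mm tall, loose on the bat; origin at the centre of its underside.
- bowl: White bowl, 90 mm across, 45 mm tall; bystander. Origin at the centre of its underside.
- jar: Amber jar, 60 mm across, 85 mm tall; bystander. Origin at the centre of its underside.
- wood_block: Light wooden block 160 x 50 x 22 mm; bystander. Origin at the centre of its underside, x along its length.
Not all that is in view belongs to the job. Leave any purple or yellow look-alike of the pot alone.

How it is judged:
On the way, in this order (a step that is already met when the one before it is completed fails the run):
1. the carriage's pin has clicked into the first notch (value of joint index_pin above 0.0045 m and value of joint carriage between 0.1 and 0.2 m), for 0.2 s.
2. the lamp hangs over the pot's bat (horizontal distance between lamp_knob and carriage_bat below 0.025 m), for 0.2 s.
At the end, for the whole second after the job is handed in: The index pin is dropped (more than 4.5 mm) in the first notch of the bar, not the second (carriage travel between 0.10 and 0.20 m); the lamp knob is within 25 mm, seen from above, of the bat centre; the pot stands upright and still on the bat, within 25 mm of its centre (all of step 1 and horizontal distance between lamp_knob and carriage_bat below 0.025 m and distance between pot and carriage_bat below 0.025 m and angle between pot's own z axis and vertical below 0.1 rad and linear speed of pot below 0.02 m/s); the robot touches nothing.
It fails at once if the pot is tipped (angle between pot's own z axis and vertical above 0.5 rad).
It fails at once if the bowl is displaced by more than 30 mm (distance of bowl from where it was at the start of the episode above 0.03 m).
It fails at once if the jar is displaced by more than 30 mm (distance of jar from where it was at the start of the episode above 0.03 m).
It fails at once if the wood block is displaced by more than 30 mm (distance of wood_block from where it was at the start of the episode above 0.03 m).
It also fails if it takes over 70 s, if anything falls off the work surface, if the arm or the gripper's body presses on something with over 40 N, if the wrist force passes 120 N, or if a joint passes its speed limit or range.

## Working session

There is one attempt and no reset: what is moved stays moved. The work goes in short steps, Python scripts to look and compute and a tool call to move; the robot and the scene stay as the last step left them, time stands still between calls to the robot, and variables do not carry over. Pictures are saved under pics/ and viewed, at most 10 in all, crops included, and the job is handed in when it is done.

Besides the shell and the picture viewer there is one more tool, called after ">>>" by a JSON object that holds its "method" and its "body". play_rows: Moves the arm, as the interface text tells. Its arguments: {"type":"object","properties":{"gripper":{"type":"array","items":{"type":"number"}},"delta_pos":{"type":"array","items":{"type":"array","items":{"type":"number"}}},"turn":{"type":"array","items":{"type":"array","items":{"type":"number"}}},"squeeze":{"type":"number"}},"required":["gripper","delta_pos","turn"]}

```bash
mkdir -p pics; cat > h.py <<'E'
import numpy as np, cv2, pickle
from rig import robot
def K(c):
    f=240/np.tan(np.radians(c['vfov'])/2); return np.array([[f,0,c['cx']],[0,f,c['cy']],[0,0,1.]])
def ray(c,px):
    f=K(c)[0,0]; d=np.array([[(px[0]-c['cx'])/f,(px[1]-c['cy'])/f]])
    s=cv2.undistortPoints(np.array([[px]],float),K(c),np.array([c['k1'],0,0,0.]))[0,0]
    R=np.array(c['R']);t=np.array(c['t']); return -R.T@t, R.T@np.array([s[0],s[1],1.])
def onz(c,px,z):
    o,d=ray(c,px); return o+d*(z-o[2])/d[2]
def proj(c,X):
    R=np.array(c['R']);t=np.array(c['t'])
    return cv2.projectPoints(np.array(X,float).reshape(-1,1,3),cv2.Rodrigues(R)[0],t,K(c),np.array([c['k1'],0,0,0.]))[0].reshape(-1,2)
def tri(c1,p1,c2,p2):
    o1,d1=ray(c1,p1);o2,d2=ray(c2,p2)
    s=np.linalg.lstsq(np.c_[d1,-d2],o2-o1,rcond=None)[0]
    a=o1+s[0]*d1;b=o2+s[1]*d2; return (a+b)/2,np.linalg.norm(a-b)
E
python3 - <<'E'
from h import *
o=robot.get_obs();print(o)
d={}
for n in ('scene','top'):
    c=robot.camera(n); d[n]=c; cv2.imwrite(f'pics/{n}0.png',c['color'][:,:,::-1]); print(n,c['vfov'],c['k1'],-np.array(c['R']).T@np.array(c['t']))
pickle.dump(d,open('c0.pkl','wb'))
E
```

```text
{'time': 0.0, 'q': array([-1.40449892e+00,  5.28427321e-01,  1.43390161e+00, -1.62611183e-06,
        1.18139609e+00, -1.78479199e-01]), 'joint_velocities': array([ 2.08176682e-03, -1.05635354e-03,  8.98121339e-05,  2.58785965e-03,
        1.94063812e-04,  8.11114793e-04]), 'joint_torque': array([-7.00044166e-04, -4.40039349e+01, -1.76592708e+01,  6.32393430e-02,
        5.82275062e-02, -1.73384715e-04]), 'position': array([ 0.21115802, -0.58747216,  0.22159572]), 'tool_rot': array([ 9.85177284e-01,  1.71535948e-01,  5.74210669e-06, -1.06616498e-03]), 'ft_force': array([0.24636289, 0.00075504, 0.27149898]), 'moment': array([-0.02027489,  0.02650582, -0.03911325]), 'grip_force': 0.0, 'grip_width': 0.08713823546780355}
scene 57.147471310587946 -0.10560258873645334 [0.99821127 0.37655059 0.92858473]
top 50.637796079237965 0.01805925441004651 [0.46991927 0.08084906 1.03417095]
```

View pics/scene0.png

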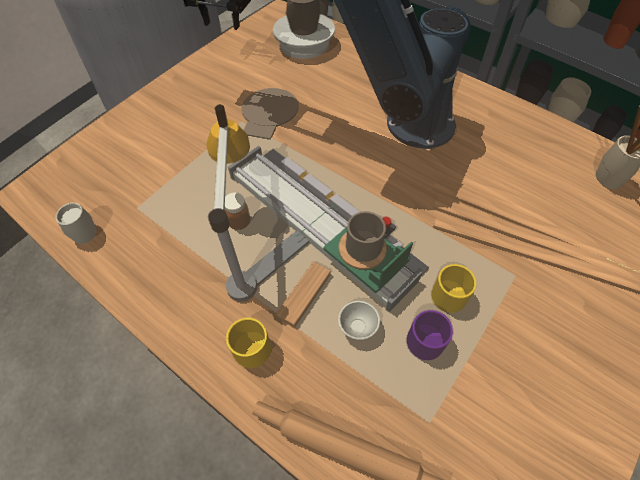

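View pics/top0.png

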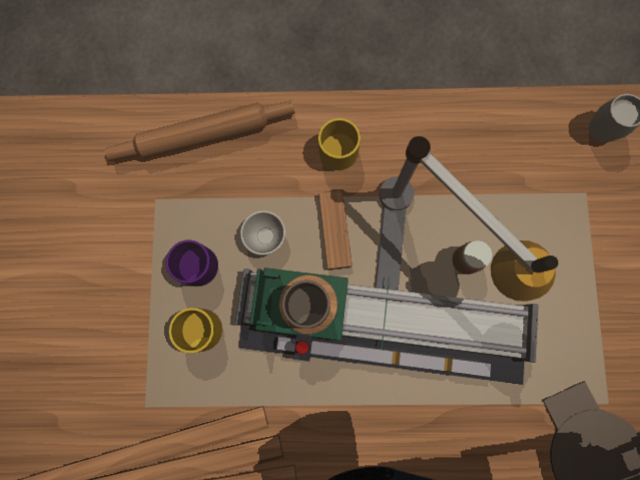

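The top view shows the carriage and pot at (305,303), the red knob at (302,348), brass notches at (397,358) and (448,364), the lamp knob at (545,264), and the hinge at (418,149). The pot for the job is the grey-brown one on the bat. The yellow pots at (195,330) and (340,142) and the purple one at (190,263) are look-alikes.

```bash
cat > m.py <<'E'
from h import *
def blobs(c,lo,hi,amin=8):
    h=cv2.cvtColor(c['color'],cv2.COLOR_RGB2HSV); m=cv2.inRange(h,np.array(lo),np.array(hi))
    n,l,s,ce=cv2.connectedComponentsWithStats(m)
    return [(s[i,4],ce[i].round(1).tolist(),s[i,:4].tolist()) for i in range(1,n) if s[i,4]>=amin]
E
python3 - <<'E'
from m import *
d=pickle.load(open('c0.pkl','rb'))
for n in d:
    c=d[n]
    print(n,'red',blobs(c,(0,180,90),(6,255,255)))
    print(n,'green',blobs(c,(55,80,20),(85,255,160),100))
    print(n,'black',[b for b in blobs(c,(0,0,0),(180,255,45),60) if b[0]<2500])
c=d['top']
print('brass',[b for b in blobs(c,(10,110,90),(28,255,255),5) if 330<b[1][1]<390 and 300<b[1][0]<520])
v=cv2.resize(c['color'][240:390,230:560],None,fx=2.4,fy=2.4,interpolation=cv2.INTER_CUBIC)
cv2.imwrite('pics/crop1.png',v[:,:,::-1])
E
```

```text
scene red [(np.int32(37), [386.9, 220.1], [383, 217, 8, 7])]
scene green [(np.int32(424), [603.4, 7.1], [588, 0, 33, 20]), (np.int32(134), [418.7, 10.6], [411, 3, 19, 20]), (np.int32(214), [503.1, 39.7], [493, 14, 22, 53]), (np.int32(600), [475.8, 42.6], [462, 25, 28, 36]), (np.int32(2129), [592.3, 87.6], [521, 49, 119, 80]), (np.int32(102), [336.1, 240.5], [324, 228, 22, 27]), (np.int32(199), [364.0, 274.5], [338, 256, 43, 34])]
scene black [(np.int32(239), [199.2, 9.5], [183, 0, 27, 26]), (np.int32(329), [235.6, 8.9], [213, 0, 38, 30]), (np.int32(793), [417.7, 31.4], [396, 0, 37, 77]), (np.int32(356), [503.8, 35.3], [492, 0, 24, 67]), (np.int32(118), [531.8, 7.8], [522, 0, 20, 28]), (np.int32(450), [603.5, 7.4], [588, 0, 33, 20]), (np.int32(2099), [453.2, 74.1], [413, 19, 78, 120]), (np.int32(951), [404.0, 102.4], [383, 84, 40, 38])]
top red [(np.int32(120), [301.7, 347.3], [296, 342, 12, 12])]
top green [(np.int32(1572), [270.9, 302.3], [250, 269, 55, 66]), (np.int32(778), [335.3, 308.9], [313, 275, 34, 65])]
top black [(np.int32(444), [417.0, 149.6], [406, 137, 24, 27]), (np.int32(353), [191.3, 252.4], [171, 243, 35, 30]), (np.int32(98), [459.3, 265.9], [453, 257, 17, 16]), (np.int32(284), [543.9, 263.9], [531, 256, 26, 16]), (np.int32(166), [203.5, 279.1], [186, 270, 29, 16]), (np.int32(779), [261.3, 315.7], [238, 271, 60, 84]), (np.int32(499), [313.6, 297.2], [288, 283, 38, 32]), (np.int32(458), [275.6, 307.9], [266, 286, 25, 42]), (np.int32(235), [526.2, 339.5], [511, 305, 21, 57]), (np.int32(908), [376.4, 474.2], [328, 466, 105, 14])]
brass [(np.int32(72), [395.1, 357.4], [392, 351, 8, 13]), (np.int32(60), [446.9, 363.8], [444, 358, 8, 13])]
```

View pics/crop1.png

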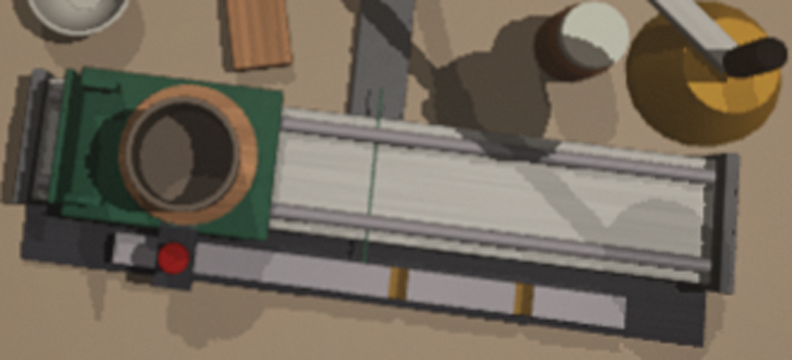

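```bash
python3 - <<'E'
from m import *
d=pickle.load(open('c0.pkl','rb')); t=d['top'];s=d['scene']
k3=tri(s,(387,220),t,(301.7,347.3)); print('knob tri',k3)
k=onz(t,(301.7,347.3),.093)[:2]
b1=onz(t,(395.6,357.4),.030)[:2]; b2=onz(t,(447.4,363.8),.030)[:2]
print(k,b1,b2,'spacing',np.linalg.norm(b2-b1))
ex=(b2-k)/np.linalg.norm(b2-k); ey=np.array([-ex[1],ex[0]])
ex1=(b2-b1)/np.linalg.norm(b2-b1)
print('ang',np.degrees(np.arctan2(ex[1],ex[0])),np.degrees(np.arctan2(ex1[1],ex1[0])))
O=k+.15*ex+.08*ey
print('origin',O,'travel notch1',(b1-k)@ex)
f=lambda x,y:O+x*ex+y*ey
print('hinge pred',f(0,.25),'meas',onz(t,(417,149),.285)[:2],'bat',f(-.15,0),'push',f(-.248,0))
print('lamp tri', tri(s,(221,109),t,(551,263.5)), onz(t,(551,263.5),.329))
print('reproj', proj(t,[np.r_[f(-.248,0),.1],np.r_[f(-.248,.05),.135],np.r_[f(-.248,-.05),.135],np.r_[f(.28,0),.03],np.r_[f(0,.25),.275]]).round(0).tolist())
print('bat m',onz(t,(308,303),.1))
E
```

```text
knob tri (array([0.4351394 , 0.13758904, 0.09498959]), np.float64(0.0040351915946043255))
[0.43602293 0.13592292] [ 0.41305464 -0.04108752] [ 0.40034838 -0.13944409] spacing 0.09917390706092027
ang -97.3817100738727 -97.36102542510778
origin [ 0.49608806 -0.02311224] travel notch1 0.17849435915952877
hinge pred [ 0.74401611 -0.05523199] meas [ 0.74010865 -0.05417107] bat [0.51535991 0.1256446 ] push [0.52795086 0.2228324 ]
lamp tri (array([ 0.55437684, -0.22389886,  0.32268733]), np.float64(0.00467605905781738)) [ 0.55489868 -0.22337433  0.329     ]
reproj [[254.0, 297.0], [255.0, 268.0], [247.0, 324.0], [530.0, 331.0], [417.0, 149.0]]
bat m [0.51538193 0.12370019 0.1       ]
```

```bash
cat > go.py <<'E'
from h import *
from scipy.spatial.transform import Rotation as Ro
O=np.array([.4961,-.0231]); a=np.radians(-97.38); ex=np.array([np.cos(a),np.sin(a)]); ey=np.array([-ex[1],ex[0]])
f=lambda x,y,z:np.r_[O+x*ex+y*ey,z]
def d(P,p=None,q=None):
    o=robot.get_obs(); p=o['position'] if p is None else p
    R=Ro.from_quat(o['tool_rot'] if q is None else q).as_matrix(); return (R.T@(np.array(P)-p)*100).round(2).tolist()
E
python3 - <<'E'
from go import *
p=robot.get_obs()['position']
print('up',d(p+[0,0,.2]),'pre',f(-.285,0,.42),d(f(-.285,0,.42)))
t=pickle.load(open('c0.pkl','rb'))['top']
print(onz(t,(195,330),.08),onz(t,(262,233),.04))
E
```

```text
up [0.01, -0.04, -20.0] pre [0.53270809 0.25953908 0.42      ] [58.9, -68.89, -19.68]
[0.46913617 0.3348824  0.08      ] [0.6582918  0.21761498 0.04      ]
```

>>> {"method": "play_rows", "body": {"gripper": [1,1,1,1,1,1,1,1,1,1,1,1], "delta_pos": [[0,0,-6],[0,0,-12],[0,0,-18],[4,-4,-20],[8,-9,-20],[12,-14,-20],[16,-19,-20],[20,-23.5,-20],[24,-28,-20],[28,-32.5,-20],[32,-37.4,-20],[36,-42,-20]], "turn": [[0,0,0],[0,0,0],[0,0,0],[0,0,0],[0,0,0.05],[0,0,0.1],[0,0,0.2],[0,0,0.3],[0,0,0.35],[0,0,0.4],[0,0,0.45],[0,0,0.475]]}}

```text
time: 1.6
position: [0.4081, -0.0692, 0.4224]
tool_rot: [0.998, -0.066, 0.0, 0.0]
ft_force: [0.7, -0.5, 0.0]
grip_width: 0.0003
grip_force: 0.0
```

```bash
python3 - <<'E'
from go import *
o=robot.get_obs();print(o['time'],o['position'],o['q'],o['ft_force'],o['grip_width'],Ro.from_quat(o['tool_rot']).as_matrix())
print(d(f(-.285,0,.42)),d(f(-.285,0,.105)))
E
```

```text
1.6 [ 0.40814991 -0.06918581  0.42241611] [-4.39358459e-01  2.29511154e-02  1.59948713e+00 -1.52621075e-05
  1.51904829e+00  1.26307729e+00] [ 0.66316024 -0.49029762  0.00066577] 0.0002590284349414197 [[ 9.91348135e-01 -1.31258777e-01  8.95581896e-05]
 [-1.31258772e-01 -9.91348138e-01 -5.89332556e-05]
 [ 9.65188516e-05  4.66680751e-05 -9.99999994e-01]]
[8.03, -34.22, 0.24] [8.03, -34.22, 31.74]
```

>>> {"method": "play_rows", "body": {"gripper": [1,1,1,1,1,1,1,1,1,1,1,1], "delta_pos": [[1.4,-5.7,0],[2.8,-11.4,0],[4.2,-17.1,0],[5.6,-22.8,0],[7,-28.5,0],[8,-34,0],[8,-34,6],[8,-34,12],[8,-34,18],[8,-34,24],[8,-34,30],[8,-34.2,31.5]], "turn": [[0,0,0],[0,0,0],[0,0,0],[0,0,0],[0,0,0],[0,0,0],[0,0,0],[0,0,0],[0,0,0],[0,0,0],[0,0,0],[0,0,0]]}}

```text
time: 3.1
position: [0.5284, 0.2565, 0.1034]
tool_rot: [0.998, -0.065, -0.005, 0.002]
ft_force: [0.1, -0.1, 1.1]
grip_width: 0.0003
grip_force: 0.0
```

```bash
python3 - <<'E'
from go import *
print(robot.get_obs()['position'],d(f(-.263,0,.105)),d(f(-.263+.15,0,.105)),d(f(-.263+.1785,0,.105)))
c=robot.camera('top'); cv2.imwrite('pics/t1.png',c['color'][120:440,150:560,::-1])
E
```

```text
[0.52840249 0.25650884 0.10343656] [0.39, 1.84, -0.15] [0.41, 16.84, -0.1] [0.42, 19.69, -0.09]
```

View pics/t1.png

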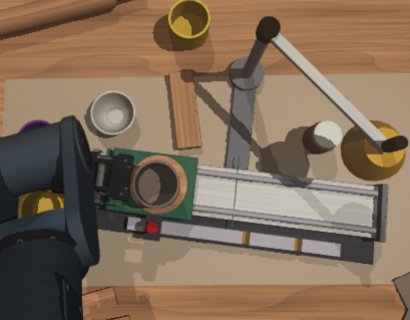

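The shut fingers sit just behind the push plate, at crop pixel (112,178). Next I'll push along tool +y.

>>> {"method": "play_rows", "body": {"gripper": [1,1,1,1,1,1,1,1,1,1,1,1], "delta_pos": [[0.4,0.8,0],[0.4,1.3,0],[0.4,1.6,0],[0.4,1.9,0],[0.4,2.3,0],[0.4,2.8,0],[0.4,3.5,0],[0.4,4.3,0],[0.4,5.2,0],[0.4,6.1,0],[0.4,7,0],[0.4,7.6,0]], "turn": [[0,0,0],[0,0,0],[0,0,0],[0,0,0],[0,0,0],[0,0,0],[0,0,0],[0,0,0],[0,0,0],[0,0,0],[0,0,0],[0,0,0]]}}

```text
time: 4.65
position: [0.5259, 0.1822, 0.1076]
tool_rot: [0.998, -0.065, 0.0, -0.001]
ft_force: [0.5, 4.9, 1.1]
grip_width: 0.0003
grip_force: 2.5
```

```bash
cat > st.py <<'E'
from m import *
from go import *
o=robot.get_obs(); q=o['position'][:2]-O
print('t',o['time'],'tcp slide x,y',q@ex,q@ey,o['position'][2],'F along',o['ft_force'][:2]@ex,o['ft_force'])
c=robot.camera('top'); r=[b for b in blobs(c,(0,180,90),(6,255,255))]
for b in r:
    k=onz(c,b[1],.093)[:2]-O; print('knob px',b[:2],'travel',k@ex+.15,k@ey,'as if dropped',(onz(c,b[1],.087)[:2]-O)@ex+.15)
E
python3 st.py
```

```text
t 4.65 tcp slide x,y -0.2073782725711551 0.0031677237799825767 0.10764723831763995 F along -4.910014898927132 [0.46568212 4.89071267 1.1300235 ]
knob px (np.int32(119), [327.5, 350.5]) travel 0.047183348775170345 -0.08008188139242435 as if dropped 0.04716363968881081
```

>>> {"method": "play_rows", "body": {"gripper": [1,1,1,1,1,1,1,1,1,1,1,1], "delta_pos": [[0,0.7,0],[0,1.5,0],[0,2.5,0],[0,3.5,0],[0,4.5,0],[0,5.5,0],[0,6.5,0],[0,7.5,0],[0,8.4,0],[0,9.2,0],[0,9.9,0],[0,10.4,0]], "turn": [[0,0,0],[0,0,0],[0,0,0],[0,0,0],[0,0,0],[0,0,0],[0,0,0],[0,0,0],[0,0,0],[0,0,0],[0,0,0],[0,0,0]]}}

```text
time: 6.2
position: [0.5119, 0.0787, 0.1076]
tool_rot: [0.998, -0.065, -0.0, -0.0]
ft_force: [-1.5, 5.2, 1.2]
grip_width: 0.0004
grip_force: 2.5
```

```bash
python3 st.py
```

```text
t 6.2 tcp slide x,y -0.10294991714316787 0.002630811090435362 0.10756876237149335 F along -4.978600984864428 [-1.5215455   5.21726212  1.20230038]
knob px (np.int32(21), [388.9, 357.3]) travel 0.1584891760634142 -0.07876282725359998 as if dropped 0.15917904578578754
```

>>> {"method": "play_rows", "body": {"gripper": [1,1,1,1,1,1,1,1], "delta_pos": [[0,0.4,0],[0,0.8,0],[0,1.2,0],[0,1.5,0],[0,1.7,0],[0,1.9,0],[0,2.0,0],[0,2.0,0]], "turn": [[0,0,0],[0,0,0],[0,0,0],[0,0,0],[0,0,0],[0,0,0],[0,0,0],[0,0,0]]}}

```text
time: 7.25
position: [0.511, 0.0578, 0.1076]
tool_rot: [0.998, -0.065, 0.001, 0.001]
ft_force: [0.3, 0.4, -0.1]
grip_width: 0.0003
grip_force: 0.0
```

>>> {"method": "play_rows", "body": {"gripper": [1,1,1], "delta_pos": [[0,0.15,0],[0,0.3,0],[0,0.3,0]], "turn": [[0,0,0],[0,0,0],[0,0,0]]}}

```text
time: 7.62
position: [0.5096, 0.0555, 0.1075]
tool_rot: [0.998, -0.065, 0.0, 0.0]
ft_force: [-0.2, 0.1, -0.4]
grip_width: 0.0007
grip_force: 0.0
```

>>> {"method": "play_rows", "body": {"gripper": [1,1,1], "delta_pos": [[0,0.15,0],[0,0.2,0],[0,0.2,0]], "turn": [[0,0,0],[0,0,0],[0,0,0]]}}

```text
time: 8.0
position: [0.5092, 0.0537, 0.1075]
tool_rot: [0.998, -0.065, 0.0, -0.0]
ft_force: [0.5, 0.5, -0.4]
grip_width: 0.0005
grip_force: 0.0
```

```bash
python3 st.py; python3 -c "
from h import *
c=robot.camera('scene');cv2.imwrite('pics/s2.png',cv2.resize(c['color'][150:330,200:440,::-1],None,fx=3,fy=3))"
```

```text
t 8.0 tcp slide x,y -0.07783442559771642 0.0031296634816407915 0.10754943627372085 F along -0.5787128510404755 [ 0.53493687  0.51426062 -0.41690966]
```

View pics/s2.png

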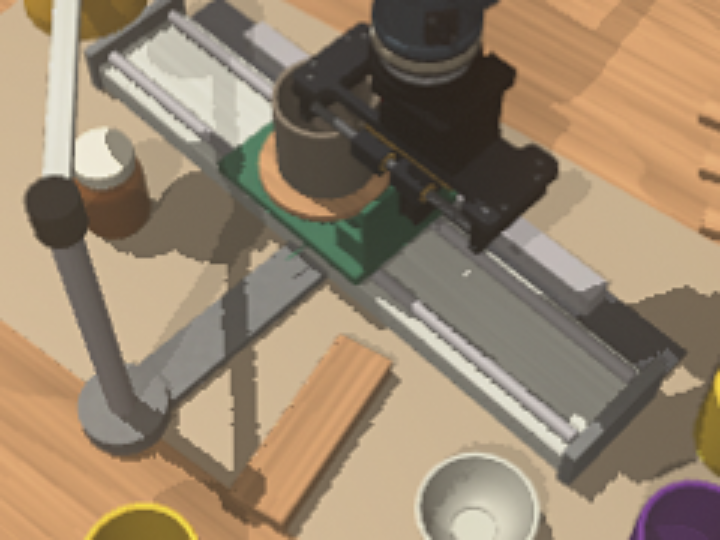

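The push force dropped to zero at a travel of about 0.175 m, so the carriage probably snapped ahead into the notch. The scene crop shows the pot upright on the bat at (330,140). I'll back off, lift and check.

>>> {"method": "play_rows", "body": {"gripper": [1,1,1,1,1,1,1,1,1,1,1,1], "delta_pos": [[0,-1,0],[0,-2.5,0],[0,-4,0],[0,-6,0],[0,-6,-6],[0,-6,-12],[0,-6,-18],[0,-6,-24],[0,-6,-30],[0,-11,-31],[0,-17,-31],[0,-20,-31]], "turn": [[0,0,0],[0,0,0],[0,0,0],[0,0,0],[0,0,0],[0,0,0],[0,0,0],[0,0,0],[0,0,0],[0,0,0],[0,0,0],[0,0,0]]}}

```text
time: 9.6
position: [0.5345, 0.2557, 0.4177]
tool_rot: [0.998, -0.064, 0.0, -0.0]
ft_force: [-0.1, 0.3, -0.6]
grip_width: 0.0006
grip_force: 0.0
```

```bash
python3 st.py; python3 - <<'E'
from m import *
from go import *
c=robot.camera('top');cv2.imwrite('pics/t3.png',cv2.resize(c['color'][230:400,300:500,::-1],None,fx=3.5,fy=3.5))
s=robot.camera('scene'); print(blobs(s,(0,180,90),(6,255,255),4))
for z,x in ((.093,.0285),(.087,.0285)): print(z,proj(c,f(x,-.08,z)),proj(s,f(x,-.08,z)))
print('brass',[b[:2] for b in blobs(c,(10,110,90),(28,255,255),5) if 330<b[1][1]<390 and 300<b[1][0]<520])
E
```

```text
t 9.6 tcp slide x,y -0.28143104669677355 0.0022583985119998874 0.41772227617467367 F along -0.3013291936430067 [-0.10085851  0.31690967 -0.6260895 ]
knob px (np.int32(120), [398.8, 359.5]) travel 0.17650142916456635 -0.08046859468239145 as if dropped 0.17730612767362136
[(np.int32(36), [330.5, 181.0], [327, 179, 8, 5])]
0.093 [[399.93312391 359.37168346]] [[329.83880147 179.35759178]]
0.087 [[399.49517848 359.16987494]] [[329.80676514 180.93390997]]
brass [(np.int32(89), [401.1, 342.4]), (np.int32(82), [447.6, 364.2])]
```

View pics/t3.png

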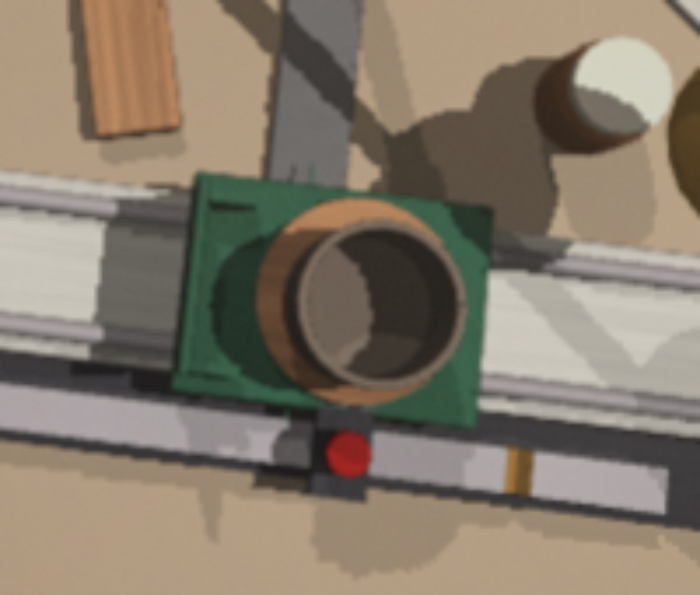

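```bash
python3 - <<'E'
from m import *
from go import *
s=pickle.load(open('c0.pkl','rb'));t=s['top'];s=s['scene']
k=onz(t,(301.7,347.3),.093); print('initial residual (row) if z=.093',proj(s,k), 'meas 386.9,220.1')
for z in (.093,.087):
    k=onz(t,(398.8,359.5),z); print(z,proj(s,k),'meas 330.5,181.0')
print('bat now',f(.0273,0,.067),'lamp goal',f(.0273,.25-(.25**2-.0273**2)**.5,0))
kn=np.array([.5549,-.2234]); h=f(0,.25,0)[:2]; v=kn-h; print('lamp r',np.linalg.norm(v),'angle',np.arctan2(v@ex,-v@ey))
print('above lamp d',d(np.r_[kn,.42]))
E
```

```text
initial residual (row) if z=.093 [[385.21726742 220.31784477]] meas 386.9,220.1
0.093 [[330.55091693 179.68282283]] meas 330.5,181.0
0.087 [[330.35523209 181.02884724]] meas 330.5,181.0
bat now [ 0.49259333 -0.05017385  0.067     ] lamp goal [ 0.494076   -0.05036589  0.        ]
lamp r 0.25309458192183637 angle 0.8556631035818195
above lamp d [8.06, 47.11, -0.27]
```

Pin confirmed dropped: the two views match a knob height of 87 mm, at a travel of 0.177 m. Next is the lamp knob.

>>> {"method": "play_rows", "body": {"gripper": [-1,-1,-1,-1,-1,-1,-1,-1,-1,-1,-1], "delta_pos": [[1,5,0],[2,11,0],[3,17,0],[4.2,23,0],[5.4,29,0],[6.5,35,0],[7.4,41,0],[8.2,45,0],[8.2,46.9,0],[8.2,46.9,3],[8.2,46.9,5]], "turn": [[0,0,0],[0,0,0],[0,0,0],[0,0,0],[0,0,0],[0,0,0],[0,0,0],[0,0,0],[0,0,0],[0,0,0],[0,0,0]]}}

```text
time: 11.12
position: [0.5544, -0.2229, 0.3665]
tool_rot: [0.998, -0.065, -0.001, -0.001]
ft_force: [0.4, -0.4, 0.1]
grip_width: 0.0863
grip_force: 0.0
```

```bash
python3 - <<'E'
from m import *
from go import *
o=robot.get_obs();print(o['position'],o['tool_rot'],o['grip_width'])
c=robot.camera('wrist');cv2.imwrite('pics/w1.png',c['color'][:,:,::-1])
kn=[.557,-.221,.329]; print(proj(c,kn),proj(c,[.557,-.221,.284]))
print(d([.557,-.221,.295]))
E
```

```text
[ 0.55444703 -0.22290251  0.36653117] [ 9.97873533e-01 -6.51715515e-02 -8.23732862e-04 -6.34741433e-04] 0.08633024310062633
[[310.79272975 258.15581666]] [[311.1971689  238.12141223]]
[0.41, -0.12, 6.86]
```

View pics/w1.png

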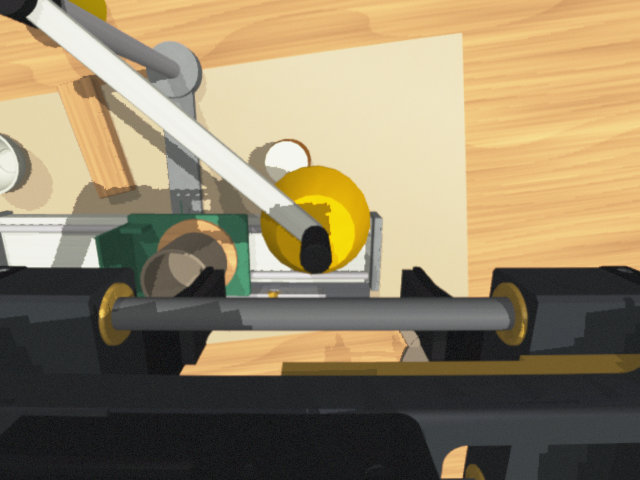

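The wrist view shows the lamp knob's top at about (316,262), between the open fingers. I'll refine its position from that.

```bash
python3 - <<'E'
from m import *
from go import *
c=robot.camera('wrist')
k=onz(c,(316,263),.329);print(k,d([k[0],k[1],.295]))
E
```

```text
[ 0.55325428 -0.22270297  0.329     ] [0.01, 0.09, 7.01]
```

>>> {"method": "play_rows", "body": {"gripper": [-1,-1,-1,-1,0.3,1,1,1,1,1], "delta_pos": [[0,0,3],[0,0,5.5],[0,0,7],[0,0,7],[0,0,7],[0,0,7],[0,0,7],[0,0,7],[0,0,7],[0,0,7]], "turn": [[0,0,0],[0,0,0],[0,0,0],[0,0,0],[0,0,0],[0,0,0],[0,0,0],[0,0,0],[0,0,0],[0,0,0]], "squeeze": 15}}

```text
time: 12.48
position: [0.5556, -0.2237, 0.2975]
tool_rot: [0.998, -0.065, -0.0, -0.0]
ft_force: [0.6, -0.5, 0.4]
grip_width: 0.035
grip_force: 0.0
```

```bash
python3 - <<'E'
from go import *
o=robot.get_obs();p=o['position'];print(p,o['grip_width'],o['grip_force'],o['ft_force'],o['q'])
h=f(0,.25,0)[:2]; v=p[:2]-h; r=np.linalg.norm(v); a0=np.arctan2(v@ex,-v@ey); ag=np.arcsin(.0273/r)
print(r,a0,ag)
for i in range(1,13):
    g=a0+(ag-a0)*i/12; print(d(np.r_[h+r*(np.sin(g)*ex-np.cos(g)*ey),p[2]]),round(g-a0,3))
E
```

```text
[ 0.55556642 -0.22366195  0.29754093] 0.03495210561807138 0.0 [ 0.58628598 -0.5064103   0.4436459 ] [-5.69155819e-01  4.16848751e-01  1.40789536e+00  1.16717307e-05
  1.31691905e+00  1.13183477e+00]
0.25277146973096404 0.8581894993684757 0.10821377276355464
[-1.16, -1.07, 0.0] -0.062
[-2.26, -2.21, 0.0] -0.125
[-3.28, -3.41, 0.0] -0.187
[-4.22, -4.68, 0.0] -0.25
[-5.09, -6.0, 0.0] -0.312
[-5.87, -7.37, 0.0] -0.375
[-6.56, -8.79, 0.0] -0.437
[-7.16, -10.25, 0.0] -0.5
[-7.67, -11.75, 0.0] -0.562
[-8.08, -13.27, 0.0] -0.625
[-8.4, -14.82, 0.0] -0.687
[-8.63, -16.38, 0.0] -0.75
```

>>> {"method": "play_rows", "body": {"gripper": [1,1,1,1,1,1], "delta_pos": [[0,0,0],[0,0,0],[0,0,0],[0,0,0],[0,0,0],[0,0,0]], "turn": [[0,0,0],[0,0,0],[0,0,0],[0,0,0],[0,0,0],[0,0,0]]}}

```text
time: 13.22
position: [0.5552, -0.2243, 0.2975]
tool_rot: [0.998, -0.065, -0.0, 0.001]
ft_force: [-2.5, -4.4, -1.2]
grip_width: 0.0193
grip_force: 15.0
```

>>> {"method": "play_rows", "body": {"gripper": [1,1,1,1,1,1,1,1,1,1,1,1], "delta_pos": [[-0.6,-0.5,0],[-1.16,-1.07,0],[-1.72,-1.63,0],[-2.26,-2.2,0],[-2.78,-2.8,0],[-3.28,-3.4,0],[-3.76,-4.04,0],[-4.22,-4.7,0],[-4.66,-5.33,0],[-5.09,-6.0,0],[-5.49,-6.68,0],[-5.87,-7.4,0]], "turn": [[0,0,0],[0,0,0],[0,0,0],[0,0,0],[0,0,0],[0,0,0],[0,0,0],[0,0,0],[0,0,0],[0,0,0],[0,0,0],[0,0,0]]}}

```text
time: 14.72
position: [0.504, -0.1434, 0.2973]
tool_rot: [0.998, -0.065, -0.003, 0.001]
ft_force: [-7.9, -5.8, 2.2]
grip_width: 0.0195
grip_force: 15.0
```

```bash
python3 - <<'E'
from go import *
o=robot.get_obs();p=o['position'];print(p,o['grip_width'],o['grip_force'],o['ft_force'])
h=f(0,.25,0)[:2]; v=p[:2]-h; r=np.linalg.norm(v); a0=np.arctan2(v@ex,-v@ey); r2=.2515;ag=np.arcsin(.0273/r2)
print(r,a0,ag)
for i in range(1,11):
    g=a0+(ag-a0)*i/10; rr=r+(r2-r)*i/10;print(d(np.r_[h+rr*(np.sin(g)*ex-np.cos(g)*ey),.2975]))
E
```

```text
[ 0.5040135  -0.1434014   0.29734203] 0.01952993922818117 15.00366727821529 [-7.87635271 -5.75563038  2.20983095]
0.255704431081376 0.4809233164622752 0.10876301437049264
[-0.39, -0.87, -0.02]
[-0.74, -1.75, -0.02]
[-1.06, -2.64, -0.02]
[-1.35, -3.55, -0.02]
[-1.61, -4.46, -0.02]
[-1.82, -5.37, -0.02]
[-2.01, -6.3, -0.02]
[-2.16, -7.23, -0.02]
[-2.27, -8.16, -0.02]
[-2.35, -9.09, -0.02]
```

>>> {"method": "play_rows", "body": {"gripper": [1,1,1,1,1,1,1,1,1,1,1,1], "delta_pos": [[-0.35,-0.9,0],[-0.7,-1.75,0],[-1,-2.6,0],[-1.3,-3.5,0],[-1.55,-4.4,0],[-1.75,-5.3,0],[-1.95,-6.3,0],[-2.08,-7.2,0],[-2.15,-8.1,0],[-2.2,-8.7,0],[-2.2,-9.1,0],[-2.2,-9.1,0]], "turn": [[0,0,0],[0,0,0],[0,0,0],[0,0,0],[0,0,0],[0,0,0],[0,0,0],[0,0,0],[0,0,0],[0,0,0],[0,0,0],[0,0,0]]}}

```text
time: 16.23
position: [0.4925, -0.0475, 0.2972]
tool_rot: [0.998, -0.065, -0.005, -0.001]
ft_force: [-10.2, -0.2, 5.8]
grip_width: 0.0197
grip_force: 15.0
```

```bash
python3 st.py; python3 - <<'E'
from go import *
o=robot.get_obs();print(o['position'],o['grip_width'],o['grip_force'],d(f(.0273,.0,.2975)))
E
```

```text
t 16.225 tcp slide x,y 0.024675855336357282 -0.00040294755798197406 0.2972104758634724 F along 1.4973572134369277 [-10.21917336  -0.18625313   5.83846494]
[ 0.49252371 -0.04750696  0.29721042] 0.01968735392604182 14.989535138010979 [0.04, 0.26, -0.03]
```

>>> {"method": "play_rows", "body": {"gripper": [1,1,-1,-1,-1,-1,-1,-1,-1,-1,-1,-1], "delta_pos": [[0,0.2,0],[0,0.2,0],[0,0.2,0],[0,0.2,0],[0,0.2,0],[0,0.2,0],[0,0.2,0],[0,0.2,0],[0,0.2,-2],[0,0.2,-5],[0,0.2,-9],[0,0.2,-13]], "turn": [[0,0,0],[0,0,0],[0,0,0],[0,0,0],[0,0,0],[0,0,0],[0,0,0],[0,0,0],[0,0,0],[0,0,0],[0,0,0],[0,0,0]]}}

```text
time: 17.77
position: [0.4965, -0.0515, 0.4286]
tool_rot: [0.998, -0.065, -0.0, -0.0]
ft_force: [0.6, -0.0, -0.1]
grip_width: 0.0868
grip_force: 0.0
```

>>> {"method": "play_rows", "body": {"gripper": [-1,-1,-1,-1,-1,-1], "delta_pos": [[0,5,0],[0,10,0],[0,15,0],[0,20,0],[0,25,0],[0,28,0]], "turn": [[0,0,0],[0,0,0],[0,0,0],[0,0,0],[0,0,0],[0,0,0]]}}

```text
time: 18.52
position: [0.4598, -0.3316, 0.4272]
tool_rot: [0.998, -0.066, -0.0, 0.0]
ft_force: [-0.0, 0.7, 0.8]
grip_width: 0.0872
grip_force: 0.0
```

```bash
python3 st.py; python3 - <<'E'
from m import *
from go import *
c=robot.camera('top');s=robot.camera('scene')
a=cv2.resize(c['color'][120:400,240:520],(400,400));b=cv2.resize(s['color'][60:340,180:460],(400,400))
cv2.imwrite('pics/f.png',np.hstack([a,b])[:,:,::-1])
kn=f(.0273,0,.329);print('pred knob top',proj(c,kn),proj(s,kn),'red',blobs(s,(0,180,90),(6,255,255),4))
print([x for x in blobs(c,(0,0,0),(180,255,45),60) if x[0]<1500])
E
```

```text
t 18.525 tcp slide x,y 0.31062306115454147 0.003595467748853903 0.4271828901105475 F along -0.6435602436226636 [-0.02228387  0.65182225  0.75130444]
pred knob top [[427.14233517 310.21999121]] [[303.7958483  123.57998208]] red []
[(np.int32(405), [417.2, 148.5], [406, 137, 24, 25]), (np.int32(341), [191.9, 252.4], [172, 243, 34, 30]), (np.int32(139), [202.7, 280.1], [187, 273, 27, 13]), (np.int32(202), [422.7, 310.8], [414, 304, 19, 14]), (np.int32(210), [525.4, 342.0], [507, 305, 25, 57]), (np.int32(99), [386.7, 327.6], [381, 310, 18, 30]), (np.int32(91), [322.0, 356.7], [307, 354, 36, 6])]
```

View pics/f.png

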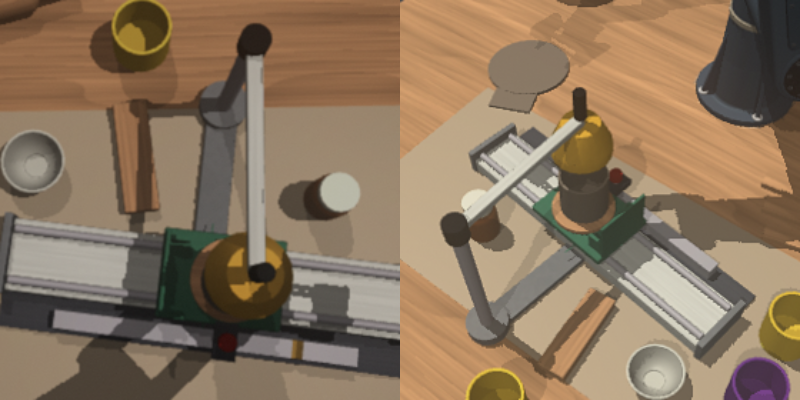

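The lamp knob's top is within about 3 pixels of its predicted place in both views: top (427,310) and scene (306,124). The pot stands upright on the bat, and the bowl, jar and block look unmoved. I'll hand in.

```bash
python3 -c "
from rig import robot
print(robot.hand_in())"
```

```text
the job is handed in; nothing more can be done
None
```

I handed the job in, with no verdict returned: the pin measured as dropped in the first notch (0.177 m travel), the lamp knob a few millimetres from the bat centre, the pot upright, the bystanders visibly unmoved and the arm clear.

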